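# Reset the breaker under the cover of the bench power box

## Task

The breaker in the bench power box has tripped. Lift the loose blue cover off its two pins, push the red breaker lever all the way over to its upper (on) side, then put the cover back fully home on both pins and let go of it. Do not shift or knock over the bottle, jar, wash bottle or tube rack around the box.

Things in the scene. Friction and masses are not known exactly. Their poses are not given: they have to be found in the camera images.
- box: Grey power box fixed to the bench, its top sloping to one side (its front). Origin on the bench, below the centre of the console's rim; x level, towards its high back, y along its width. With its cover it fills box x -70 to +97 mm, y -95 to +95 mm; the cover's back edge is 139 mm above the bench.
- console: Sloping grey top part of the box, 130 (x) by 170 (y) by 44 mm. Origin at the centre of its rim plane, 105 mm above the bench: the centre of the cover's underside lies here when home. z is the face normal, leaning 25 degrees from vertical to the box's front; x runs up the slope, y along the width.
- pin_a (a point): Foot, on the rim, of one of two fixed brass pins, at console x = 0, y = +70 mm. Both stand along console z: 9 mm diameter for 9 mm, then tapering to a 3 mm tip 16 mm above the rim.
- pin_b (a point): Foot, on the rim, of the other brass pin, at console x = 0, y = -70 mm.
- recess (a point): Centre of the floor of the open recess between the pins, 34 mm below the rim (console x = 0, y = 0, z = -34 mm). The recess reaches 57 mm up and down the slope and 52 mm to either side of it. White modules 12 mm tall, |y| 27 to 45 mm, are only for looks.
- cover: Loose flat blue plate, 136 (x) by 176 (y) by 5 mm, about 180 g, with two 14 mm round through holes at x = 0, y = +70 and -70 mm. Origin at the centre of its underside, z out of its top. Starts home on the pins, axes along the console's. Symmetrical: may go back either way round.
- rib (a point): Middle of the yellow grip rib on the cover's top, 22 mm above the underside's centre, axes as the cover's. The rib is 14 mm thick (x), 70 mm long (y) and stands from 5 to 39 mm above the underside.
- breaker (a joint): Angle (rad) of the red lever: 0 = tripped, leaning 0.4 rad down the slope from the face normal; 0.8 = fully on, leaning 0.4 rad up the slope. Starts at 0 to 0.2, stays where left. Hinge along console y at console x = 15, y = 0, z = -29 mm; lever 24 mm long, 7 thick, 18 wide. Friction 0.03 N m (1 to 3 N near its tip).
- breaker_tip (a point): Middle of the end of the red breaker lever, 24 mm from its hinge; the end stays below the rim.
- bottle: Brown glass bottle with yellow cap, standing, 64 mm diameter, 130 mm tall. Origin at the centre of its underside. Bystander.
- jar: Clear glass jar with white lid, standing, 62 mm diameter, 95 mm tall. Origin at the centre of its underside. Bystander.
- wash_bottle: White plastic bottle with red collar, standing, 60 mm diameter, 118 mm tall. Origin at the centre of its underside. Bystander.
- rack: Yellow tube rack with capped tubes, 70 (x) by 190 (y) mm, 76 mm tall to the tube caps, standing behind the box. Origin at the centre of its underside. Bystander.

How it is judged:
By the outcome, as a careful person would: the job done as asked, in the order asked, and still so for the second after the job is handed in, with the robot touching nothing.
It also fails if it takes over 72 s, if anything falls off the work surface, if the arm or the gripper's body presses on something with over 40 N, if the wrist force passes 120 N, or if a joint passes its speed limit or range.

## Robot

A 6-joint arm with a two-finger parallel gripper is mounted at the origin on the work surface. World frame = base frame: x ahead of the robot, y to its left, z up, the work surface at z = 0. Lengths are in mm, angles in rad, forces in N, time in s.
With the tool pointing down it reaches from about 400 to 925 mm from the base axis. Payload 12.5 kg.
Tool frame: the origin (TCP) lies on the mounting face of the last link; the fingertips stand 190 mm ahead of it and the grasp point (between the pads) lies 171 mm ahead of it (env.tcp_to_tips is the distance from the TCP to the fingertips, in mm); x points along the fingers, y is the direction in which the jaws open and shut, and the axes are right-handed (so a half turn about x gives the same grasp; the last joint's range is limited). The gripper opens to 95 mm and grips with 3 to 60 N. Pads are 20 mm wide; open, the fingers measure 119 mm over their backs; the gripper's body (75 mm by 180 mm) begins 59 mm behind the grasp point.
Start: joints at [-1.371, 0.491, 1.559, -0, 1.092, -0.106], TCP at [188.18, -595.998, 404.761] pointing down, gripper open.
Joint ranges: [-3.1, 3.1], [-0.84, 2.19], [0.05, 2.79], [-1.13, 4.28], [0.06, 2.93], [-2.69, 2.69]. Speed limits (rad/s): [2.22, 2.22, 2.79, 3.14, 3.14, 3.14].

## Interface

Orientations are given as [roll, pitch, yaw] about the fixed x, y, z axes, in that order (R = Rz(yaw) Ry(pitch) Rx(roll)).
In Python, from cell import monitor, cams, job, env gives the robot as it stands. The module is installed in compiled form; this text tells all that it offers.
- The arm moves only by the tool apply_moves, never from a script. Its argument "series" is a list of rows, each a list of 3 entries, a list of its own where there are three numbers: the closure, from -1 (fully open) to 1 (shut), so that 0 is half open, then the shift along the tool's x, y, z in cm, then the turn about the tool's x in rad. A call has 1 to 20 rows; each row is the pose to reach, as a shift and turn from the pose commanded when the call began, along the tool's axes at that moment; what a row does not reach only later rows make up. A row lasts 1/8 s, in which the tool goes at most 62.5 mm and 10.7 degrees, less where a joint would pass 70% of its speed; a pose out of reach is approached as far as the arm can. A call with a gripper value outside its range is refused whole. The fingers move at their own pace and stop on an object; the grip force is fixed at half the most. Time passes only in rows, so rows that repeat a pose let the fingers close. It gives the time, the measured TCP pose, the force and the opening at its end, in the units of the state.
- monitor.state(): the state, without advancing time (a new reading comes with each control period).
- cams.read_camera(name): name is "scene" or "top" or "wrist"; returns a dict with "image" (420x560x3 uint8, red, green, blue), "fx", "fy", "cx", "cy" (pixels), "k1" (the pictures are not rectified: a ray, as slopes to the right and down, at radius r is drawn at 1 + k1 r^2 times it, then the intrinsics apply), "position" and "orientation" of the camera in the world. Camera axes: x right, y down, z forward; pixel columns grow to the right and rows downward; lengths in mm; the calibration is good to about 2 mm. A picture is of the moment at which its call begins. There is no depth.
- job.job_done(): hands the job in, once; it reports no verdict.
The state is a dict: "t": time; "joints": joint angles; "qvel": joint speeds; "tau": joint torques, N m; "eef_pos": TCP position; "tcp_rot": TCP orientation; "ft_force": force on the tool from outside, world axes, zero at the start; "moment": the same for the moment, N m; "opening": opening from 0.0 (shut) to 1.0 (fully open).
Only numpy, scipy, OpenCV 4.12 (cv2) and the standard library are available. Lean on these libraries where they do the work, as an engineer would, in place of code of your own. Each camera call takes 0.05 s, during which the arm holds its last target. There are 200 camera calls.

## Working session

There is one attempt and no reset: what is moved stays moved. The work goes in short steps, Python scripts to look and compute and a tool call to move; the robot and the scene stay as the last step left them, time stands still between calls to the robot, and variables do not carry over. Pictures are saved under pics/ and viewed, about 8 in all and at most 12, crops included, and the job is handed in when it is done.

Besides the shell and the picture viewer there is one more tool, called after "Call:" by a JSON object that holds its "api" and its "payload", one argument or row to a line. apply_moves: Moves the arm, as the interface text tells. Its arguments: {"type":"object","properties":{"series":{"type":"array"}},"required":["series"]}

```bash
mkdir -p pics
python3 - <<'E'
from cell import monitor,cams,env
import cv2,numpy as np
s=monitor.state(); print({k:np.round(v,3).tolist() for k,v in s.items()}, env.tcp_to_tips)
ims=[]
for n in("scene","top"):
    c=cams.read_camera(n); np.save(f"pics/{n}0.npy",c,allow_pickle=True)
    print(n,{k:np.round(v,4).tolist() for k,v in c.items() if k!="image"}); cv2.imwrite(f"pics/{n}0.png",c["image"][...,::-1])
E
```

```text
{'t': 0.0, 'joints': [-1.371, 0.492, 1.559, 0.0, 1.092, -0.106], 'qvel': [0.0, 0.001, -0.001, -0.001, -0.002, 0.001], 'tau': [0.003, -61.264, -25.818, 0.069, 0.048, -0.0], 'eef_pos': [188.17, -595.964, 404.164], 'tcp_rot': [-1.694, 1.57, 1.753], 'ft_force': [-0.115, -0.232, 0.052], 'moment': [-0.047, 0.053, -0.005], 'opening': 1.005} 190.1
scene {'fx': 482.8747, 'fy': 482.8747, 'cx': 284.1133, 'cy': 198.8997, 'k1': -0.1141, 'position': [963.579, 383.8957, 740.4228], 'orientation': [-2.5019, -0.0021, 2.243]}
top {'fx': 531.7974, 'fy': 531.7974, 'cx': 283.0976, 'cy': 208.9561, 'k1': -0.192, 'position': [392.6043, 60.0445, 1140.2049], 'orientation': [-2.9482, -0.0012, -1.5932]}
```

View pics/top0.png

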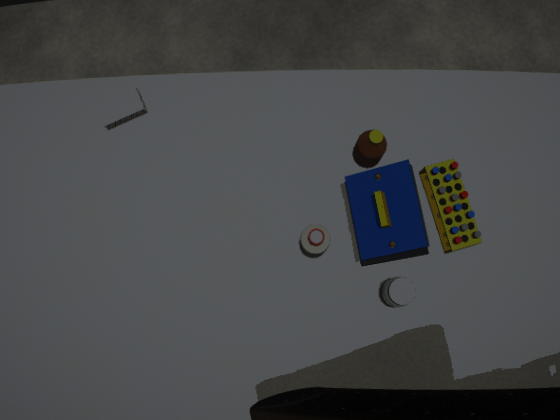

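View pics/scene0.png

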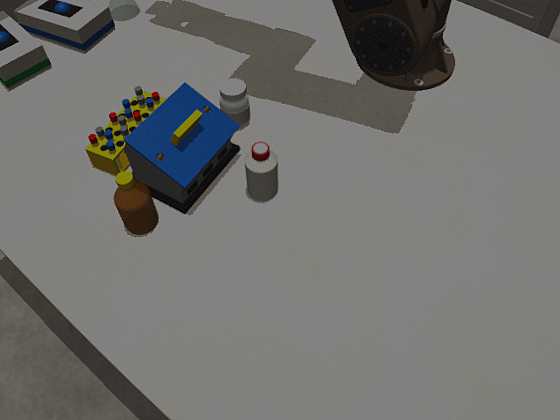

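The top view shows the cover with corners near (345,175), (409,160), (428,248) and (361,262). The rack is to the right, so the box front faces image-left, i.e. world +y. The bottle is at (371,148), the wash bottle at (316,240) and the jar at (399,292). The bench on the image-left is free, so the cover can be laid there.

```bash
cat > h.py <<'E'
import numpy as np,cv2
from scipy.spatial.transform import Rotation as Ro
def R(rpy): return Ro.from_euler('xyz',rpy).as_matrix()
def K(c): return np.array([[c['fx'],0,c['cx']],[0,c['fy'],c['cy']],[0,0,1.]]),np.array([c['k1'],0,0,0,0])
def ray(c,uv,z):
    """pixels -> world points on plane(s) height z"""
    k,d=K(c); p=cv2.undistortPoints(np.array(uv,float).reshape(-1,1,2),k,d)[:,0]
    v=np.c_[p,np.ones(len(p))]@R(c['orientation']).T; o=np.array(c['position'])
    return o+v*((np.asarray(z)-o[2])/v[:,2])[:,None]
def proj(c,P):
    k,d=K(c); r=R(c['orientation']).T
    return cv2.projectPoints(np.array(P,float).reshape(-1,1,3),cv2.Rodrigues(r)[0],-r@np.array(c['position']),k,d)[0][:,0]
def mask(im,lo,hi): return cv2.inRange(cv2.cvtColor(im,cv2.COLOR_RGB2HSV),lo,hi)
def big(m): return max(cv2.findContours(m,0,1)[0],key=cv2.contourArea)
BLUE=((108,130,40),(130,255,255))
def quad(im):
    m=mask(im,*BLUE); m=cv2.morphologyEx(m,cv2.MORPH_OPEN,np.ones((5,5)))
    h=cv2.convexHull(big(m)); return cv2.approxPolyN(h,4,ensure_convex=True)[0].astype(float) 
def fit(L,W):
    """planar rigid fit W ~ t+R(yaw)L"""
    l,w=L-L.mean(0),W-W.mean(0); a=np.arctan2((l[:,0]*w[:,1]-l[:,1]*w[:,0]).sum(),(l*w).sum())
    r=np.array([[np.cos(a),-np.sin(a)],[np.sin(a),np.cos(a)]]); t=W.mean(0)-r@L.mean(0)
    return t,a,np.linalg.norm(W-(t+L@r.T),axis=1)
S,C=np.sin(np.radians(25)),np.cos(np.radians(25))
E
python3 - <<'E'
from h import *
for n in("top","scene"):
    c=np.load(f"pics/{n}0.npy",allow_pickle=True).item(); im=c['image']
    q=quad(im) if n=="top" else None
    m=mask(im,*BLUE)
    if n=="scene": m[:80]=0
    m=cv2.morphologyEx(m,cv2.MORPH_OPEN,np.ones((3,3))); q=cv2.approxPolyN(cv2.convexHull(big(m)),4)[0].astype(float)
    # order into +x+y,+x-y,-x-y,-x+y
    exp=np.array([[409,160],[428,248],[361,262],[345,175]] if n=="top" else [[127,135],[185,85],[239,125],[183,178]],float)
    q=np.array([q[np.argmin(np.linalg.norm(q-e,axis=1))] for e in exp]); print(n,q.tolist())
    L3=np.array([[68,88,5],[68,-88,5],[-68,-88,5],[-68,88,5]],float)
    L=np.c_[L3[:,0]*C-5*S,L3[:,1]]; z=105+L3[:,0]*S+5*C
    W=ray(c,q,z)[:,:2]; t,a,e=fit(L,W); print(t.round(1),a.round(4),e.round(1))
    ym=mask(im,(22,120,60),(35,255,255)); cs=[x for x in cv2.findContours(ym,0,1)[0] if cv2.contourArea(x)>40 and cv2.pointPolygonTest(q.astype(np.float32).reshape(-1,1,2),tuple(map(float,x[0,0])),False)>0]
    for x in cs:
        M=cv2.moments(x);p=(M['m10']/M['m00'],M['m01']/M['m00']); w=ray(c,[p],[105+30*C])[0,:2]; print('rib',p,w.round(1),'box',(Ro.from_euler('z',-a).as_matrix()[:2,:2]@(w-t)).round(1))
E
```

```text
top [[408.0, 158.0], [428.0, 246.0], [361.0, 260.0], [344.0, 177.0]]
[ 588.5 -149.7] -1.415 [1.6 1.  1.  1.3]
rib (381.41518151815177, 207.9069306930693) [ 587.7 -136.9] box [-12.8   1.3]
scene [[178.0, 142.0], [190.0, 135.0], [197.0, 135.0], [178.0, 154.0]]
[ 606.6 -126.9] -0.7643 [ 80.2 125.   63.9 118.2]
```

Run:
```python
from h import *
from cell import monitor
s=monitor.state(); T=R(s['tcp_rot']); print(T.round(3).tolist())
t=np.array([588.5,-149.7]);a=-1.415
bx=np.array([np.cos(a),np.sin(a)]);by=np.array([-bx[1],bx[0]])
print('bx',bx,'by',by)
c=np.load("pics/scene0.npy",allow_pickle=True).item()
im=c['image']; m=mask(im,(100,120,60),(125,255,255)); m[:80]=0; m=cv2.morphologyEx(m,cv2.MORPH_OPEN,np.ones((3,3)))
q=cv2.approxPolyN(cv2.convexHull(big(m)),4)[0].astype(float)
exp=np.array([[127,135],[185,85],[239,125],[183,178]],float)
q=np.array([q[np.argmin(np.linalg.norm(q-e,axis=1))] for e in exp]);print(q.tolist())
L3=np.array([[68,88,5],[68,-88,5],[-68,-88,5],[-68,88,5]],float);L=np.c_[L3[:,0]*C-5*S,L3[:,1]]
tt,aa,e=fit(L,ray(c,q,105+L3[:,0]*S+5*C)[:,:2]);print('scene',tt.round(1),aa,e.round(1))
c=np.load("pics/top0.npy",allow_pickle=True).item()
for n,uv,z in(('bottle cap',(376,135),130),('wash top',(316,237),118),('jar lid',(402,291),95)):
    w=ray(c,[uv],[z])[0,:2];print(n,w.round(),'box',((w-t)@bx).round(),((w-t)@by).round())
g=np.r_[t-30*S*bx,105+30*C]; tcp=g+[0,0,171]
d=T.T@(tcp-s['eef_pos']); print('grasp tcp',tcp.round(1),'tool shift mm',d.round(1))
y=T[:,1];  print('turns',[ (Ro.from_matrix(T).apply([0,0,0]),) and np.arctan2(np.dot(sg*np.r_[by,0],T[:,2]),np.dot(sg*np.r_[by,0],y)) for sg in(1,-1)])
```

```text
[[-0.0, 0.301, -0.954], [0.001, -0.954, -0.301], [-1.0, -0.001, -0.0]]
bx [ 0.15516683 -0.98788828] by [0.98788828 0.15516683]
[[123.0, 139.0], [184.0, 82.0], [240.0, 125.0], [184.0, 188.0]]
scene [ 590.4 -147.6] -1.4231300322413882 [0.8 1.2 1.2 0.8]
bottle cap [ 738. -136.] box 9.0 150.0
wash top [536.  -8.] box -148.0 -30.0
jar lid [ 427. -177.] box 1.0 -164.0
grasp tcp [ 586.5 -137.2  303.2] tool shift mm [ 101.4 -317.5 -518. ]
turns [np.float64(-1.420784999809076), np.float64(1.720807653780717)]
```

Call:
{"api": "apply_moves", "payload": {
  "series": [
    [-1,[2.1,-31.8,-51.9],-1.42],
    [-1,[2.1,-31.8,-51.9],-1.42],
    [-1,[2.1,-31.8,-51.9],-1.42],
    [-1,[2.1,-31.8,-51.9],-1.42],
    [-1,[2.1,-31.8,-51.9],-1.42],
    [-1,[2.1,-31.8,-51.9],-1.42],
    [-1,[2.1,-31.8,-51.9],-1.42],
    [-1,[2.1,-31.8,-51.9],-1.42],
    [-1,[2.1,-31.8,-51.9],-1.42],
    [-1,[2.1,-31.8,-51.9],-1.42],
    [-1,[2.1,-31.8,-51.9],-1.42],
    [-1,[2.1,-31.8,-51.9],-1.42],
    [-1,[2.1,-31.8,-51.9],-1.42],
    [-1,[2.1,-31.8,-51.9],-1.42]
  ]
}}

```text
t: 1.85
eef_pos: [586.9, -137.4, 383.9]
tcp_rot: [0.515, 1.571, -0.902]
ft_force: [0.4, 0.2, -0.5]
opening: 0.997
```

Run:
```python
from h import *
from cell import monitor,cams
s=monitor.state(); print(s['t'],s['eef_pos'],R(s['tcp_rot']).round(3).tolist())
c=cams.read_camera("wrist"); np.save("pics/w1.npy",c,allow_pickle=True); print({k:v for k,v in c.items() if k!="image"})
cv2.imwrite("pics/w1.png",c["image"][...,::-1])
```

```text
1.85 [ 586.9125872  -137.38672087  383.90475957] [[0.0, 0.988, 0.153], [-0.0, 0.153, -0.988], [-1.0, 0.0, 0.0]]
{'fx': 348.05415975705654, 'fy': 348.05415975705654, 'cx': 280.81807452123127, 'cy': 203.95330974926472, 'k1': -0.07329808664107831, 'position': array([576.61343764, -70.97328706, 363.54393933]), 'orientation': array([ 2.89819144e+00, -3.23364222e-05,  1.53353896e-01])}
```

View pics/w1.png

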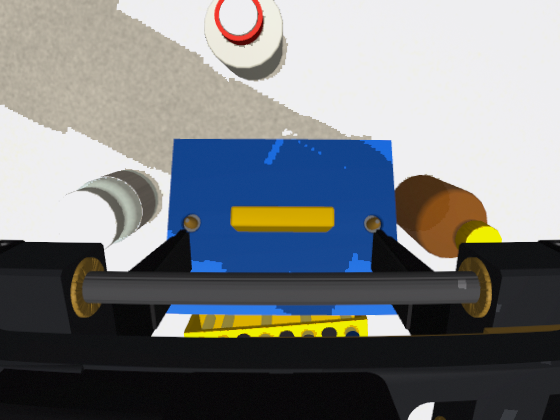

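Run:
```python
from h import *
c=np.load("pics/w1.npy",allow_pickle=True).item(); im=c['image']
m=mask(im,(18,150,60),(35,255,255)); m[:190]=0;m[245:]=0;m[:,:215]=0;m[:,350:]=0
x,y,w,h=cv2.boundingRect(big(m)); print('rib bbox',x,y,w,h)
b=mask(im,(100,120,60),(125,255,255)); row=np.where(b[150]>0)[0]; print('row150',row[0],row[-1]); row=np.where(b[180]>0)[0]; print('row180',row[0],row[-1])
for col in (200,250,350): print(np.where(b[100:200,col]>0)[0][0]+100)
g=cv2.cvtColor(im,cv2.COLOR_RGB2HSV)
for u in(192,373):
    sub=((g[210:236,u-14:u+14,0]<40)|(g[210:236,u-14:u+14,0]>150)).astype(np.uint8)
    M=cv2.moments(big(sub)); print('pin',u-14+M['m10']/M['m00'],210+M['m01']/M['m00'],M['m00'])
t=np.array([589.3,-148.8]);a=-1.418
bx=np.array([np.cos(a),np.sin(a)]);by=np.array([-bx[1],bx[0]])
def W(x,y,z): return np.r_[t+(x*C-z*S)*bx+y*by,105+x*S+z*C]
for n,p in(('cornF-',(-68,-88,5)),('cornF+',(-68,88,5)),('tipb',(0,-70,16)),('tipa',(0,70,16)),('footb',(0,-70,5)),('foota',(0,70,5)),('ribF-',(-7,-35,39)),('ribF+',(-7,35,39)),('ribB-',(7,-35,39)),('ribB+',(7,35,39)),('ribBase+',(7,35,5))): print(n,proj(c,[W(*p)])[0].round(1))
```

```text
rib bbox 231 207 103 25
row150 173 391
row180 171 392
139
139
140
pin 190.87402452619844 222.43366778149388 149.5
pin 372.78953356086464 223.514220705347 146.5
cornF- [172.6 137.6]
cornF+ [390.7 137.8]
tipb [186.4 219.1]
tipa [377.  219.2]
footb [190.2 221.2]
foota [373.1 221.3]
ribF- [229.6 203.7]
ribF+ [334.  203.8]
ribB- [229.  224.5]
ribB+ [334.6 224.5]
ribBase+ [327.8 230.5]
```

The wrist view shows the rib at (231–334, 207–232), the pins at (191,222) and (373,223.5), and the cover's front edge at row 139. This agrees with the box pose to within about 1.5 mm. I'll descend and grip the rib by its two end faces.

Call:
{"api": "apply_moves", "payload": {
  "series": [
    [-1,[4,0.05,0],0],
    [-1,[7,0.05,0],0],
    [-1,[8,0.05,0],0],
    [-1,[8,0.05,0],0],
    [0,[8,0.05,0],0],
    [1,[8,0.05,0],0],
    [1,[8,0.05,0],0],
    [1,[8,0.05,0],0],
    [1,[8,0.05,0],0],
    [1,[8,0.05,0],0],
    [1,[8,0.05,0],0]
  ]
}}

```text
t: 3.28
eef_pos: [587.9, -136.4, 304.3]
tcp_rot: [0.99, 1.57, -0.426]
ft_force: [-0.7, 0.4, 6.2]
opening: 0.73
```

Call:
{"api": "apply_moves", "payload": {
  "series": [
    [1,[-0.45,0,-0.21],0],
    [1,[-0.91,0,-0.42],0],
    [1,[-1.36,0,-0.63],0],
    [1,[-1.81,0,-0.85],0],
    [1,[-2.72,0,-1.27],0],
    [1,[-2.72,0,-1.27],0],
    [1,[-2.72,0,-1.27],0]
  ]
}}

```text
t: 4.15
eef_pos: [585.8, -123.9, 330.9]
tcp_rot: [0.283, 1.571, -1.132]
ft_force: [0.2, 0.4, -2.3]
opening: 0.736
```

Run:
```python
from h import *
from cell import monitor,cams
s=monitor.state(); print(s['t'],s['eef_pos'],s['joints'],s['opening'])
c=cams.read_camera("scene"); cv2.imwrite("pics/s2.png",cv2.resize(c["image"][60:270,50:330,::-1],None,fx=2.5,fy=2.5))
```

```text
4.15 [ 585.84885687 -123.85719854  330.94918523] [-3.18605292e-01  5.35474444e-01  1.70410554e+00 -1.74491892e-04
  9.01883299e-01 -4.73613682e-01] 0.7356883382289
```

View pics/s2.png

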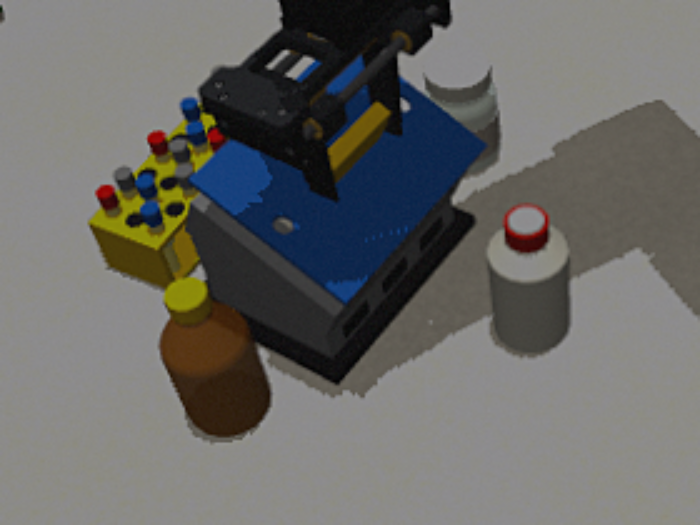

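The cover came off level with the box's slope and the bystanders are untouched. Next I'll carry it over the wash bottle to the free bench.

Call:
{"api": "apply_moves", "payload": {
  "series": [
    [1,[-3,0,0],0],
    [1,[-6.5,0,0],0],
    [1,[-6.5,0,-3],0],
    [1,[-6.5,0,-8],0],
    [1,[-6.5,0,-13],0],
    [1,[-6.5,0,-18],0],
    [1,[-6.5,0,-23],0],
    [1,[-6.5,0,-28],0],
    [1,[-6.5,0,-33],0],
    [1,[-6.5,0,-35],0],
    [1,[-3,0,-35],0],
    [1,[2,0,-35],0],
    [1,[6,0,-35],0],
    [1,[9,0,-35],0],
    [1,[9,0,-35],0]
  ]
}}

```text
t: 6.08
eef_pos: [531.8, 221.3, 239.0]
tcp_rot: [-1.399, 1.567, -2.815]
ft_force: [0.6, 0.1, -2.3]
opening: 0.737
```

Run:
```python
from h import *
from cell import monitor,cams
s=monitor.state(); print(s['t'],s['eef_pos'],s['ft_force'])
c=cams.read_camera("scene"); cv2.imwrite("pics/s3.png",cv2.resize(c["image"][40:320,100:480,::-1],None,fx=2,fy=2))
```

```text
6.075 [531.84781919 221.31262603 239.04152321] [ 0.57990226  0.11097182 -2.33785802]
```

View pics/s3.png

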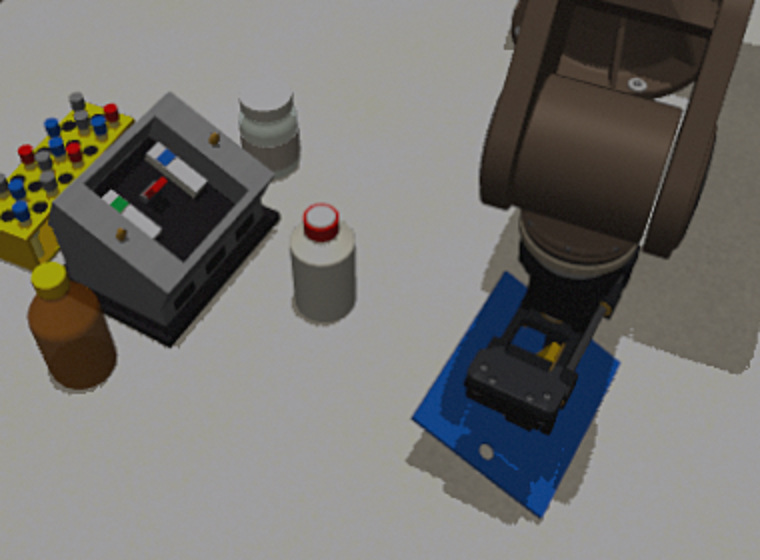

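Call:
{"api": "apply_moves", "payload": {
  "series": [
    [1,[0.6,0,0],0],
    [1,[1.1,0,0],0],
    [1,[1.3,0,0.25],0],
    [1,[1.55,0,0.48],0],
    [1,[1.8,0,0.7],0],
    [1,[2.05,0,0.92],0],
    [1,[2.3,0,1.12],0],
    [1,[2.55,0,1.31],0],
    [1,[2.8,0,1.48],0],
    [1,[3.1,0,1.65],0],
    [1,[3.4,0,1.8],0],
    [1,[3.65,0,1.95],0],
    [1,[3.65,0,1.95],0]
  ]
}}

```text
t: 7.75
eef_pos: [535.0, 202.6, 204.1]
tcp_rot: [0.244, 1.571, -1.171]
ft_force: [0.9, -1.2, 1.0]
opening: 0.735
```

Run:
```python
from h import *
from cell import monitor,cams
s=monitor.state(); print(s['t'],s['eef_pos'],s['ft_force'],s['moment'])
```

```text
7.75 [534.96245771 202.59283722 204.10844971] [ 0.89046859 -1.22957705  0.99100772] [-0.13195348 -0.33861626 -0.07410376]
```

Call:
{"api": "apply_moves", "payload": {
  "series": [
    [-1,[0,0,0],0],
    [-1,[0,0,0],0],
    [-1,[0,0,0],0],
    [-1,[0,0,0],0],
    [-1,[-2,0,0],0],
    [-1,[-6,0,0],0],
    [0,[-11,0,0],0],
    [1,[-15,0,0],0],
    [1,[-15,0,5],0],
    [1,[-15,0,11],0],
    [1,[-15,0,17],0],
    [1,[-15,0,23],0],
    [1,[-15,0,27],0],
    [1,[-15,0,27],0],
    [1,[-15,0,27],0]
  ]
}}

```text
t: 9.62
eef_pos: [576.3, -63.6, 354.3]
tcp_rot: [-2.144, 1.57, 2.724]
ft_force: [-1.1, 0.6, 0.4]
opening: 0.109
```

Run:
```python
from h import *
from cell import monitor,cams
s=monitor.state(); print(s['t'],s['eef_pos'],s['opening'])
c=cams.read_camera("wrist"); np.save("pics/w4.npy",c,allow_pickle=True); cv2.imwrite("pics/w4.png",c["image"][...,::-1])
c=cams.read_camera("top"); np.save("pics/t4.npy",c,allow_pickle=True)
```

```text
9.625 [576.34142567 -63.61479344 354.29833614] 0.10932200881303329
```

View pics/w4.png

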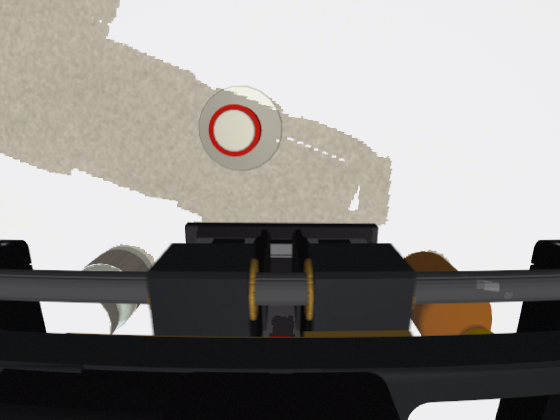

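The gripper is over the box with its fingers nearly closed, and the wash bottle at (235,130) is undisturbed. I'll drop the closed fingertips into the recess on the down-slope side of the lever.

Call:
{"api": "apply_moves", "payload": {
  "series": [
    [1,[0,0,4],0],
    [1,[0,0,7.5],0],
    [1,[0,0,7.5],0],
    [1,[3,0,7.5],0],
    [1,[5.5,0,7.5],0],
    [1,[7.1,0,7.5],0],
    [1,[7.1,0,7.5],0],
    [1,[7.1,0,7.5],0]
  ]
}}

```text
t: 10.72
eef_pos: [588.4, -137.9, 284.3]
tcp_rot: [1.002, 1.57, -0.413]
ft_force: [0.8, 0.1, -0.6]
opening: 0.006
```

Call:
{"api": "apply_moves", "payload": {
  "series": [
    [1,[0,0,0.5],0],
    [1,[0,0,0.9],0],
    [1,[0,0,1.2],0],
    [1,[0,0,1.5],0],
    [1,[0,0,1.8],0]
  ]
}}

```text
t: 11.35
eef_pos: [591.0, -156.2, 283.8]
tcp_rot: [1.344, 1.57, -0.072]
ft_force: [-0.1, 2.4, 1.1]
opening: 0.004
```

Call:
{"api": "apply_moves", "payload": {
  "series": [
    [1,[0,0,0.2],0],
    [1,[0,0,0.4],0],
    [1,[0,0,0.4],0]
  ]
}}

```text
t: 11.72
eef_pos: [591.5, -159.8, 283.4]
tcp_rot: [-2.84, 1.57, 2.027]
ft_force: [-0.5, 3.9, 3.5]
opening: 0.005
```

Call:
{"api": "apply_moves", "payload": {
  "series": [
    [1,[0,0,0.15],0],
    [1,[0,0,0.15],0]
  ]
}}

```text
t: 11.98
eef_pos: [591.6, -160.3, 283.4]
tcp_rot: [-2.837, 1.568, 2.03]
ft_force: [-0.7, 12.3, 4.9]
opening: 0.003
```

Call:
{"api": "apply_moves", "payload": {
  "series": [
    [1,[0,0,0.15],0],
    [1,[0,0,0.15],0]
  ]
}}

```text
t: 12.22
eef_pos: [591.8, -160.9, 283.5]
tcp_rot: [-2.855, 1.566, 2.012]
ft_force: [-0.5, 20.2, 7.8]
opening: 0.006
```

Call:
{"api": "apply_moves", "payload": {
  "series": [
    [1,[0,0,0.1],0],
    [1,[0,0,0.1],0]
  ]
}}

```text
t: 12.48
eef_pos: [591.9, -161.2, 283.5]
tcp_rot: [-2.867, 1.565, 2.0]
ft_force: [-0.3, 26.1, 8.4]
opening: 0.007
```

The force climbed steeply at X≈11.4 mm, where the end stop was expected (12 mm). I'll back off and return above the cover.

Call:
{"api": "apply_moves", "payload": {
  "series": [
    [1,[0,0,-1],0],
    [1,[0,0,-2.2],0],
    [1,[-4,0,-2.2],0],
    [1,[-9,0,-2.2],0],
    [0,[-9,0,-8],0],
    [-1,[-9,0,-14],0],
    [-1,[-9,0,-20],0],
    [-1,[-9,0,-26],0],
    [-1,[-9,0,-32],0],
    [-1,[-9,0,-36.8],0],
    [-1,[-9,0,-36.8],0],
    [-1,[-9,0,-36.8],0]
  ]
}}

```text
t: 13.98
eef_pos: [535.3, 199.4, 373.3]
tcp_rot: [-0.254, 1.57, -1.67]
ft_force: [0.1, -0.2, -0.5]
opening: 0.79
```

Run:
```python
from h import *
from cell import monitor,cams
s=monitor.state(); print(s['t'],s['eef_pos'],s['opening'])
w=cams.read_camera("wrist"); np.save("pics/w5.npy",w,allow_pickle=True)
c=cams.read_camera("scene"); np.save("pics/s5.npy",c,allow_pickle=True)
t=np.array([589.5,-150.]);a=-1.417
bx=np.array([np.cos(a),np.sin(a)]);by=np.array([-bx[1],bx[0]])
def W(x,y,z): return np.r_[t+(x*C-z*S)*bx+y*by,105+x*S+z*C]
for q in(0,.4,.6,.7,.8): print(q,proj(c,[W(15+24*np.sin(q-.4),0,-29+24*np.cos(q-.4)),W(15,0,-29)]).round(1).tolist())
im=c['image']; hs=mask(im,(0,150,80),(8,255,255))|mask(im,(172,150,80),(180,255,255)); hs[:110]=0;hs[160:]=0;hs[:,:150]=0;hs[:,210:]=0
print(cv2.boundingRect(big(hs)))
A=np.hstack([cv2.resize(im[80:200,110:260],(500,400),interpolation=cv2.INTER_CUBIC),cv2.resize(w['image'],(300,225))[:,:,:].repeat(1,0) if 0 else cv2.copyMakeBorder(cv2.resize(w['image'],(300,225)),0,175,0,0,0)])
cv2.imwrite("pics/m5.png",A[...,::-1])
```

```text
13.975 [535.31386654 199.43567224 373.26128944] 0.7900446295526588
0 [[179.9, 132.3], [173.8, 135.0]]
0.4 [[176.1, 128.7], [173.8, 135.0]]
0.6 [[174.0, 127.2], [173.8, 135.0]]
0.7 [[173.0, 126.6], [173.8, 135.0]]
0.8 [[171.9, 126.1], [173.8, 135.0]]
(169, 124, 9, 7)
```

View pics/m5.png

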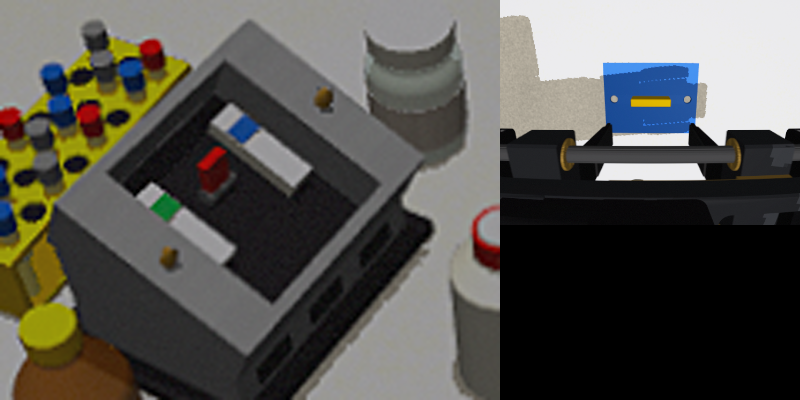

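The lever now stands up-slope, with its tip at about scene (173,125). The cover lies flat with both holes visible. Now I'll measure the cover.

Run:
```python
from h import *
c=np.load("pics/w5.npy",allow_pickle=True).item(); im=c['image']
m=mask(im,(18,150,60),(35,255,255)); m[235:]=0;m[:150]=0;m[:,:200]=0;m[:,340:]=0
x,y,w,h=cv2.boundingRect(big(m)); print('rib',x,y,w,h)
M=cv2.moments(big(m)); p=(M['m10']/M['m00'],M['m01']/M['m00']); print('rib c',p,ray(c,[p],[37])[0].round(1))
b=mask(im,(100,100,50),(125,255,255)); b[240:]=0; q=cv2.approxPolyN(cv2.convexHull(big(b)),4)[0].astype(float); print(q.tolist())
# holes: non-blue blobs in cover interior
inn=np.zeros_like(b); cv2.fillConvexPoly(inn,q.astype(np.int32),255); hb=cv2.bitwise_and(cv2.bitwise_not(b),inn)
H=[]
for k in cv2.findContours(hb,0,1)[0]:
    A=cv2.contourArea(k); X,Y,w_,h_=cv2.boundingRect(k)
    if A>30 and w_<25 and h_<25 and 150<Y<230:
        M=cv2.moments(k); H.append((M['m10']/M['m00'],M['m01']/M['m00'])); print('hole',H[-1],A)
if len(H)==2:
    W=ray(c,sorted(H),[4,4]);d=W[1]-W[0];print(W.round(1).tolist(),np.linalg.norm(d),'mid',W.mean(0).round(1),'yaw by',np.arctan2(d[1],d[0]))
W=ray(c,q,[5]*4);print(W.round(1).tolist(),W.mean(0).round(1))
```

```text
rib 244 180 75 19
rib c (281.027990797546, 189.12269938650306) [535.  202.3  37. ]
[[371.0, 117.0], [364.0, 239.0], [198.0, 239.0], [192.0, 117.0]]
hole (359.076062639821, 235.1700223713646) 74.5
hole (349.0525587828492, 185.05255878284922) 120.5
hole (212.924, 184.328) 125.0
[[611.8, 280.7, 5.0], [631.4, 156.2, 5.0], [457.2, 128.9, 5.0], [438.8, 253.6, 5.0]] [534.8 204.8   5. ]
```

Call:
{"api": "apply_moves", "payload": {
  "series": [
    [-1,[6,0,-0.35],0],
    [-1,[11,0,-0.35],0],
    [-1,[15,0,-0.35],0],
    [-1,[17,0,-0.35],0],
    [-1,[17,0,-0.35],0],
    [0,[17,0,-0.35],0],
    [1,[17,0,-0.35],0],
    [1,[17,0,-0.35],0],
    [1,[17,0,-0.35],0],
    [1,[17,0,-0.35],0],
    [1,[17,0,-0.35],0]
  ]
}}

```text
t: 15.45
eef_pos: [534.9, 203.1, 204.2]
tcp_rot: [1.502, 1.57, 0.087]
ft_force: [-1.1, -1.3, 6.7]
opening: 0.734
```

Run:
```python
from h import *
from cell import monitor
c=np.load("pics/w5.npy",allow_pickle=True).item()
W=ray(c,[(349.05,185.05),(212.92,184.33)],[4,4]);d=W[0]-W[1];m=W.mean(0);print(W.round(1).tolist(),np.linalg.norm(d),m.round(1),'yaw',np.arctan2(d[1],d[0]))
s=monitor.state();T=R(s['tcp_rot']);print(s['eef_pos'],s['ft_force'],T.round(3).tolist(),'cover centre rel tool',(T.T@(m-s['eef_pos'])).round(1))
```

```text
[[604.1, 210.6, 4.0], [466.5, 189.8, 4.0]] 139.1227841336364 [535.3 200.2   4. ] yaw 0.14983385751402584
[534.92884904 203.12990942 204.19782397] [-1.07321078 -1.29661398  6.72221757] [[0.001, 0.988, 0.154], [0.0, 0.154, -0.988], [-1.0, 0.001, 0.0]] cover centre rel tool [200.2  -0.3   2.9]
```

Call:
{"api": "apply_moves", "payload": {
  "series": [
    [1,[-2,0,0],0],
    [1,[-6,0,0],0],
    [1,[-11,0,0],0],
    [1,[-16,0,0],0],
    [1,[-17,0,3],0],
    [1,[-17,0,8],0],
    [1,[-17,0,13],0],
    [1,[-17,0,18],0],
    [1,[-17,0,23],0],
    [1,[-17,0,28],0],
    [1,[-17,0,32.5],0],
    [1,[-17,0,34.9],0],
    [1,[-15,0,34.9],0],
    [1,[-15,0,34.9],0],
    [1,[-15,0,34.9],0]
  ]
}}

```text
t: 17.32
eef_pos: [588.8, -141.1, 353.9]
tcp_rot: [1.034, 1.571, -0.381]
ft_force: [-0.7, -0.3, -1.5]
opening: 0.731
```

Run:
```python
from h import *
from cell import monitor,cams
s=monitor.state(); print(s['t'],s['eef_pos'],s['ft_force'],s['opening'])
d=s['eef_pos'][:2]-np.array([589.8,-150.2]); a=-1.417; print('X',d@[np.cos(a),np.sin(a)],'Y',d@[-np.sin(a),np.cos(a)],R(s['tcp_rot'])[:,1].round(3))
w=cams.read_camera("wrist"); c=cams.read_camera("scene")
cv2.imwrite("pics/m6.png",np.hstack([cv2.resize(c['image'][60:210,80:270],(494,390),interpolation=cv2.INTER_CUBIC),cv2.copyMakeBorder(cv2.resize(w['image'],(300,225)),0,165,0,0,0)])[...,::-1])
```

```text
17.325 [ 588.79590757 -141.05765431  353.94251338] [-0.74235898 -0.30178753 -1.52580349] 0.7309788936781969
X -9.188252947661239 Y 0.4082819788414294 [0.988 0.155 0.   ]
```

View pics/m6.png

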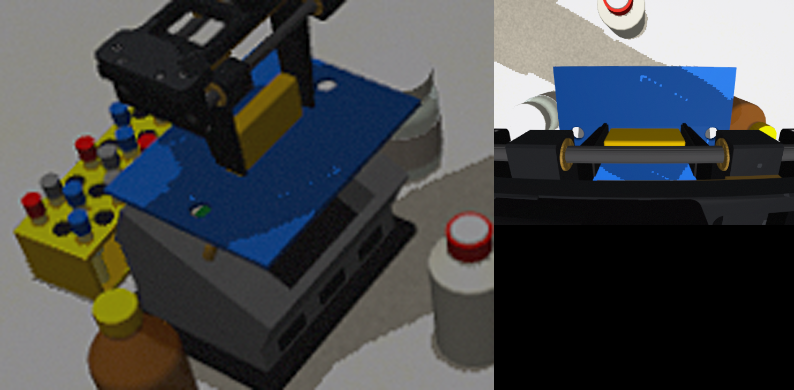

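The cover is held flat above the box, with the pins below its holes. I'll lower it along the pivot path about the back rim, checking forces.

Call:
{"api": "apply_moves", "payload": {
  "series": [
    [1,[1,0,0.1],0],
    [1,[1.75,0,0.1],0],
    [1,[2.05,0,-0.05],0],
    [1,[2.35,0,-0.2],0],
    [1,[2.65,0,-0.3],0],
    [1,[2.95,0,-0.4],0],
    [1,[2.95,0,-0.4],0]
  ]
}}

```text
t: 18.3
eef_pos: [588.1, -137.6, 323.7]
tcp_rot: [-3.004, 1.571, 1.864]
ft_force: [-0.7, -0.1, 1.2]
opening: 0.735
```

Run:
```python
from h import *
from cell import monitor,cams
s=monitor.state(); print(s['t'],s['eef_pos'],s['ft_force'],s['moment'])
c=cams.read_camera("scene")
cv2.imwrite("pics/m7.png",cv2.resize(c['image'][60:210,80:270],(760,600),interpolation=cv2.INTER_CUBIC)[...,::-1])
```

```text
18.3 [ 588.08383803 -137.56707091  323.74081946] [-0.70489145 -0.10803707  1.17572008] [-0.20010266 -0.06509252 -0.05373377]
```

View pics/m7.png

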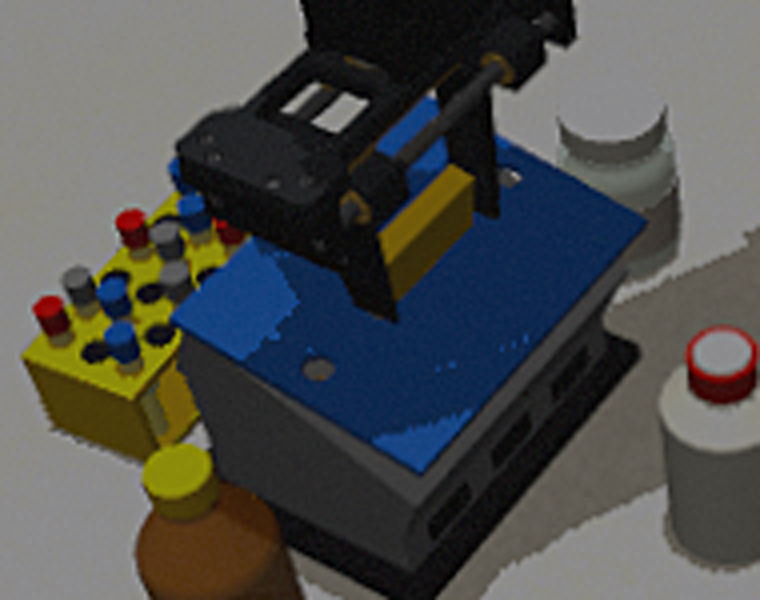

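It is tilting as planned under about 1 N. I'll continue down to home.

Call:
{"api": "apply_moves", "payload": {
  "series": [
    [1,[0.3,0,-0.08],0],
    [1,[0.65,0,-0.15],0],
    [1,[1,0,-0.2],0],
    [1,[1.3,0,-0.25],0],
    [1,[1.6,0,-0.28],0],
    [1,[1.85,0,-0.3],0],
    [1,[1.85,0,-0.3],0]
  ]
}}

```text
t: 19.23
eef_pos: [587.6, -134.8, 306.4]
tcp_rot: [0.846, 1.57, -0.569]
ft_force: [-1.5, 2.7, 11.9]
opening: 0.734
```

Run:
```python
from h import *
from cell import monitor,cams
s=monitor.state(); print(s['t'],s['eef_pos'],s['ft_force'],s['moment'])
c=cams.read_camera("scene")
cv2.imwrite("pics/m8.png",cv2.resize(c['image'][60:210,80:270],(760,600),interpolation=cv2.INTER_CUBIC)[...,::-1])
```

```text
19.225 [ 587.57821526 -134.77794016  306.35866903] [-1.54863485  2.73119154 11.91467271] [ 0.05108135  0.61297788 -0.06966617]
```

View pics/m8.png

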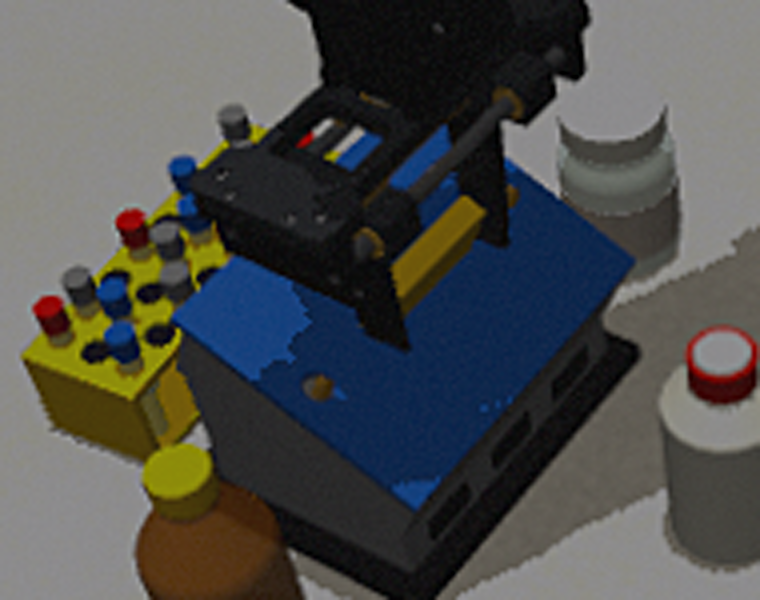

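Both brass pins now stand through the holes, and the cover bears on the rim at 12 N. I'll release and withdraw.

Call:
{"api": "apply_moves", "payload": {
  "series": [
    [0.2,[0,0,0],0],
    [-1,[0,0,0],0],
    [-1,[0,0,0],0],
    [-1,[0,0,0],0],
    [-1,[0,0,0],0],
    [-1,[-2,0,0],0],
    [-1,[-5,0,0],0],
    [-1,[-8,0,0],0],
    [-1,[-8,0,0],0]
  ]
}}

```text
t: 20.4
eef_pos: [587.7, -134.7, 387.4]
tcp_rot: [1.06, 1.567, -0.355]
ft_force: [-0.4, 0.2, 0.5]
opening: 0.999
```

Run:
```python
from h import *
from cell import monitor,cams
s=monitor.state(); print(s['t'],s['eef_pos'],s['ft_force'],s['opening'])
w=cams.read_camera("wrist");np.save("pics/w9.npy",w,allow_pickle=True); c=cams.read_camera("scene")
cv2.imwrite("pics/m9.png",np.hstack([cv2.resize(c['image'][60:210,80:240],(420,394),interpolation=cv2.INTER_CUBIC),cv2.resize(w['image'][100:330,150:420],(380,394))])[...,::-1])
im=w['image'];m=mask(im,(18,150,60),(35,255,255)); m[:190]=0;m[245:]=0;m[:,:215]=0;m[:,350:]=0
print('rib bbox',cv2.boundingRect(big(m)))
b=mask(im,(100,120,60),(125,255,255))
for r in(150,180): k=np.where(b[r]>0)[0]; print(r,k[0],k[-1])
print([np.where(b[100:200,u]>0)[0][0]+100 for u in(200,250,350)])
t=np.array([589.8,-150.2]);a=-1.417
bx=np.array([np.cos(a),np.sin(a)]);by=np.array([-bx[1],bx[0]])
def W(x,y,z): return np.r_[t+(x*C-z*S)*bx+y*by,105+x*S+z*C]
for n,p in(('cornF-',(-68,-88,5)),('cornF+',(-68,88,5)),('ribF-',(-7,-35,39)),('ribF+',(-7,35,39))): print(n,proj(w,[W(*p)])[0].round(1))
```

```text
20.4 [ 587.6799497  -134.72887176  387.37725001] [-0.39702166  0.19088214  0.471358  ] 0.9986531684163407
rib bbox (229, 211, 102, 24)
150 172 386
180 171 388
[np.int64(144), np.int64(144), np.int64(145)]
cornF- [171.8 141.6]
cornF+ [386.8 141.8]
ribF- [228.  207.6]
ribF+ [330.5 207.6]
```

View pics/m9.png

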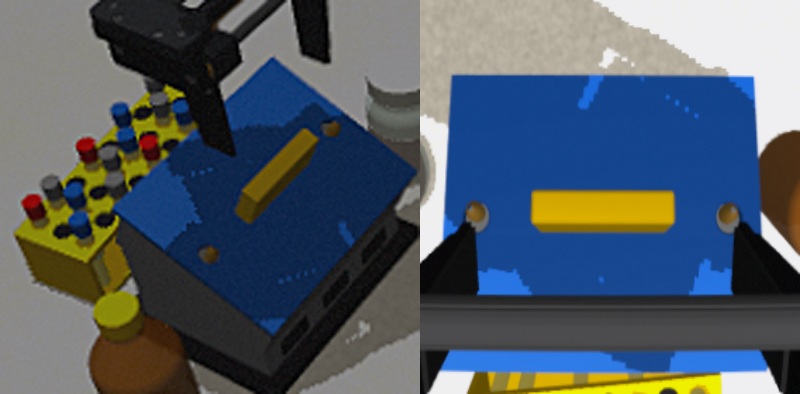

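Call:
{"api": "apply_moves", "payload": {
  "series": [
    [-1,[-3,0,-6],0],
    [-1,[-3,0,-12],0],
    [-1,[-3,0,-18],0],
    [-1,[-3,0,-24],0],
    [-1,[-3,0,-28],0],
    [-1,[-3,0,-28],0],
    [-1,[-3,0,-28],0]
  ]
}}

```text
t: 21.38
eef_pos: [544.5, 141.6, 414.5]
tcp_rot: [-1.38, 1.569, -2.795]
ft_force: [-0.2, -0.0, -0.3]
opening: 1.002
```

Run:
```python
from h import *
from cell import cams,job
a=np.load("pics/scene0.npy",allow_pickle=True).item()['image']; c=cams.read_camera("scene"); b=c['image']
# edges of cover, before/after; and bystander masks
for n,lo,hi,box in(('cover',(100,120,40),(125,255,255),(80,200,115,245)),('ycap',(22,150,60),(35,255,255),(165,190,110,140)),('redcollar',(0,120,80),(8,255,255),(135,165,245,280)),('brown',(5,100,40),(18,255,255),(165,240,105,165)),('rack',(22,120,60),(35,255,255),(90,175,80,130))):
    r=[]
    for im in(a,b):
        m=mask(im,lo,hi);k=np.zeros_like(m);y0,y1,x0,x1=box;k[y0:y1,x0:x1]=m[y0:y1,x0:x1]
        r.append((cv2.boundingRect(big(k)),round(cv2.contourArea(big(k)))))
    print(n,r)
ga,gb=[cv2.cvtColor(i,cv2.COLOR_RGB2GRAY).astype(float)[75:125,215:252] for i in(a,b)]
print('jar shift',cv2.phaseCorrelate(ga,gb))
cv2.imwrite("pics/f.png",np.vstack([cv2.resize(i[75:205,80:290],(485,300),interpolation=cv2.INTER_CUBIC) for i in(a,b)])[...,::-1])
```

```text
cover [((124, 83, 116, 106), 6147), ((123, 82, 116, 106), 6162)]
ycap [((110, 165, 23, 25), 307), ((110, 165, 24, 25), 342)]
redcollar [((252, 142, 17, 14), 16), ((252, 142, 17, 14), 17)]
brown [((114, 181, 42, 54), 1430), ((114, 180, 44, 55), 1512)]
rack [((85, 121, 45, 54), 1127), ((85, 120, 45, 55), 1089)]
jar shift ((-0.030541768090479593, 0.15489326662669), 0.8652088479637084)
```

View pics/f.png

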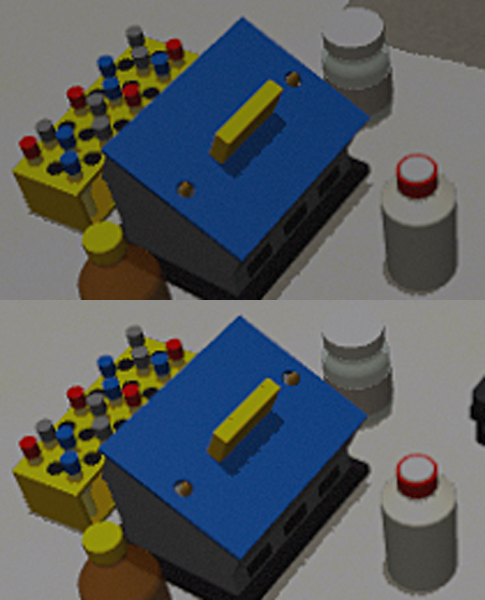

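The before and after views match: the cover is home, moved by about 1 px (within the hole play), and the bystanders have not moved. I'm handing in.

```bash
python3 -c "
from cell import job; print(job.job_done())"
```

```text
the job is handed in; nothing more can be done
None
```

The job is handed in at about 21 s on the robot's clock. The breaker lever is pushed over to on, and the cover is back on both pins and released.

**What I did:**
- I gripped the rib by its end faces, lifted the cover off along the pins and laid it flat on free bench.
- I pushed the lever with the closed fingertips until the force rose to 26 N at the expected end of travel.
- I picked the cover up again and let it tilt back onto the slope against the back rim, at about 12 N, then let go and backed away.

**Last checks:**
- **Cover:** both pins show through their holes. In the scene camera the cover's outline is within 1 px of where it started. The wrist camera puts it about 2 mm up-slope, within the 2.5 mm hole play.
- **Lever:** with the cover off, it stood up-slope at about 0.7–0.8 rad in the image. That view alone could not confirm exactly 0.8, so "fully on" rests mainly on the hard stop I felt.
- **Bystanders:** the bottle, jar, wash bottle and rack are within 1–2 px of their starting outlines, with nothing visibly moved.
- **Gripper:** it is open and clear of everything.

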